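# Cover the slide cassette and take it off its drying dock

## Task

The stained slides have dried in their cassette on the white drying dock. Put the orange light-shield cover on the cassette so that it sits fully seated and level on the rim, and let go of it; then pinch the two blue side catches together to unhook the cassette, lift it straight up with the cover still seated, and finish holding it by the pinched catches, upright, still and about 10 cm clear above the dock. Do not put it down or let go at the end, and leave the other things on the bench where they are.

Things in the scene. Friction and masses are not known exactly. Their poses are not given: they have to be found in the camera images.
- dock: white drying dock, fixed; on the left or right half of the bench, yaw varies. Housing 170 x 126 mm (its x, y), deck at z = 32 mm, low black control strip at its -x end. On the deck an aluminium rail along x: neck 32 mm wide, 14 mm high, under a flange 108 x 46 x 5 mm. End stops rise 6 mm above the flange and leave the cassette 1.7 mm play each way in x. Origin on the bench under the rail's middle
- dock_nest (a point): middle of the upper face of the dock's rail, 51 mm above the bench; the cassette's underside rests here. Axes as the dock's
- cassette: white open-topped slide cassette, loose, about 0.2 kg, 96 x 44 x 46 mm (its x, y, z), with eight slides standing in it, tops 12 mm below the rim. Walls 2.5 mm; mouth 91 x 39 mm inside. Origin: centre of the underside. Starts on the dock's rail, axes along the dock's, hooked to the flange by a blue catch at the middle of each long (+y, -y) side: it cannot be lifted until both are pinched in
- cassette_rim (a point): centre of the cassette's mouth, at rim height, 46 mm above its underside (97 mm above the bench while docked)
- catch_left (a joint): swing of the catch on the cassette's +y side, rad: 0 hooked (start, held by a spring), 0.22 fully pinched, at its stop. Lever pivoted 22 mm above the cassette's underside: thumb pad above, claw under the rail's flange below. Pushing the pad inward swings the claw out; it clears the flange at about 0.12. Push needed at the pad: about 2 N at 0, 5 N at the stop; 20 to 30 N grips well
- catch_right (a joint): the same for the mirrored catch on the cassette's -y side
- catch_left_pad (a point): middle of the outer face of the +y catch's blue thumb pad (30 mm wide in x, 20 mm high), about 33 mm above the cassette's underside. Pads reach from 25 to 45 mm above the underside. Hooked, they lean outward, 66 mm across the two top edges; fully pinched their faces are vertical and 56 mm apart. Beside them 40 mm are free
- catch_right_pad (a point): the same point on the -y catch's thumb pad
- cover: orange light-shield cover, loose, 55 g, starts flat on the bench: plug 87 x 35 mm, 5 mm deep (2 mm play each way in the cassette's mouth), plate 96 x 44 mm from z = 5 to 9 mm, grip ridge on top 44 mm long (x), 12 mm wide, z = 9 to 25 mm. Origin: centre of the plug's underside. Seated: x along the cassette's x (either way), plate resting on the rim, origin 41 mm above the cassette's underside
- cover_grip (a point): middle of the cover's grip ridge, 17 mm above the cover's origin (12 mm above the rim once seated; the ridge's top is then 20 mm above the rim)
- timer: bystander: light grey bench timer 62 x 66 x 18 mm lying flat; origin at the centre of its underside
- dropper: bystander: white dropper bottle with red tip, 25 mm across, 78 mm high; origin at the centre of its base
- vial: bystander: amber vial with black cap, 30 mm across, 62 mm high; origin at the centre of its base
- beaker: bystander: small clear beaker, 41 mm across, 34 mm high; origin at the centre of its base
- petri: bystander: petri dish, 64 mm across, 16 mm high; origin at the centre of its base
- forceps: bystander: steel forceps lying flat, 124 mm long, 10 mm high; origin at the middle of its underside
- marker: bystander: marker pen lying flat, 135 mm long, 14 mm thick; origin at one end
Not all that is in view belongs to the job. Of the things that look like the cover, take the one that is farthest to the robot's left at the start.

How it is judged (in metres and radians):
On the way, in this order (a step that is already met when the one before it is completed fails the run):
1. the cover sits fully seated and level on the cassette, let go, with the cassette still hooked on the dock (z of cover in the frame of cassette between 0.038 and 0.0435 m and horizontal distance between cover and cassette below 0.005 m and angle between the z axis of cover and the z axis of cassette, either way round below 0.04 rad and angle between the x axis of cover and the x axis of cassette, either way round below 0.15 rad and contact force between the fingers and cover below 0.1 N and z of cassette in the frame of dock_nest below 0.004 m and value of joint each of catch_left, catch_right below 0.08 rad), for 0.3 s.
2. both side catches are pinched in by the fingers, with the cover still seated (value of joint each of catch_left, catch_right above 0.14 rad and contact force between the fingers and catch_left above 1 N and contact force between the fingers and catch_right above 1 N and z of cover in the frame of cassette below 0.0435 m), for 0.1 s.
At the end, for the whole second after the job is handed in: Cassette held by fingers on both catches (each beyond 0.14 rad, over 1 N), underside over 70 mm above the rail, clear of the dock, upright within 0.15 rad, still; cover seated on its rim (origin 38 to 43.5 mm above the cassette's underside, level within 0.04 rad) (all of step 2 and z of cassette in the frame of dock_nest above 0.07 m and contact force between cassette and dock below 0.05 N and angle between cassette's own z axis and vertical below 0.15 rad and linear speed of cassette below 0.03 m/s and z of cover in the frame of cassette above 0.038 m and horizontal distance between cover and cassette below 0.013 m and angle between the z axis of cover and the z axis of cassette, either way round below 0.04 rad); the arm keeps its last pose, push and grip.
It fails at once if the cassette is tipped (angle between cassette's own z axis and vertical above 0.4 rad).
It fails at once if a bystander is pushed more than 25 mm from its place (distance of any of timer, dropper, vial, beaker, petri, forceps, marker from where it was at the start of the episode above 0.025 m).
It also fails if it takes over 51 s, if anything falls off the work surface, if the arm or the gripper's body presses on something with over 40 N, if the wrist force passes 120 N, or if a joint passes its speed limit or range.

## Robot

A 7-joint arm with a two-finger parallel gripper is mounted at the origin on a cart in front of the work surface, level with it; the furniture and walls round the work are solid. World frame = base frame: x ahead of the robot, y to its left, z up, the work surface at z = 0. Lengths are in mm, angles in rad, forces in N, time in s.
With the tool pointing down it reaches from about 400 to 850 mm from the base axis. Payload 4.5 kg.
Tool frame: the origin (TCP) lies on the centre line of the jaws, within the pads' length; the fingertips stand 22 mm ahead of it and the grasp point (between the pads) lies 3 mm ahead of it (arm.tcp_to_tips is the distance from the TCP to the fingertips, in mm); z points along the fingers, y is the line along which they close (so a half turn about z gives the same grasp; the last joint's range is limited). The gripper opens to 88 mm and grips with 3 to 60 N. Pads are 18 mm wide; open, the fingers measure 123 mm over their backs; the gripper's body (75 mm by 187 mm) begins 45 mm behind the grasp point.
Start: joints at [-1.297, 0.689, -0.195, 1.565, 0.157, 0.902, -0.215], TCP at [148.421, 607.143, 260.743] pointing down, gripper open.
Joint ranges: [-3.01, 3.01], [-0.46, 2.08], [-1.47, 1.51], [0.13, 2.56], [-1, 4.14], [0.04, 2.09], [-2.66, 2.66]. Speed limits (rad/s): [2.57, 2.57, 3.14, 3.14, 3.14, 3.14, 3.14].

## Interface

Orientations are given as [roll, pitch, yaw] about the fixed x, y, z axes, in that order (R = Rz(yaw) Ry(pitch) Rx(roll)).
In Python, from station import arm gives the robot as it stands.
- The arm moves only by the tool arm_command, never from a script. Its argument "motion" is a list that holds one entry, the list of rows, each a list of 7 numbers: the shift along the tool's x, y, z in cm, then the turn, a rotation vector about the tool's x, y, z in rad, then the finger opening in cm, from 0 to 8.81. In form: [[[dx, dy, dz, wx, wy, wz, jaw], ...]]. A call has exactly 5 rows; each row is the pose to reach, as a shift and turn from the pose commanded when the call began, along the tool's axes at that moment; what a row does not reach only later rows make up. A row lasts 1/12 s, in which the tool goes at most 41.7 mm and 7.16 degrees, less where a joint would pass 70% of its speed; a pose out of reach is approached as far as the arm can. A call with a gripper value outside its range is refused whole. The fingers move at their own pace and stop on an object; "force" is the grip in N (left out, the last holds). Time passes only in rows, so rows that repeat a pose let the fingers close, or fill a call up. It gives the time, the measured TCP pose, the force, the opening and the grip force at its end, in the units of the state.
- arm.get_state(): the state, without advancing time (a new reading comes with each control period).
- arm.grab_frame(name): name is "scene" or "top"; returns the picture (400x640x3 uint8, blue, green, red); there is no depth.
- arm.camera_info(name): a dict with "fx", "fy", "cx", "cy" (pixels), "k1" (the pictures are not rectified: a ray, as slopes to the right and down, at radius r is drawn at 1 + k1 r^2 times it, then the intrinsics apply), "cam_to_world" (4x4, takes a point from camera to world coordinates). Camera axes: x right, y down, z forward; pixel columns grow to the right and rows downward; lengths in mm; the calibration is good to about 2 mm. A picture is of the moment at which its call begins. camera_info takes no time and is no camera call.
- arm.sign_off(): hands the job in; it is judged then, once.
The state is a dict: "clock": time; "joints": joint angles; "joint_vel": joint speeds; "effort": joint torques, N m; "eef_pos": TCP position; "tcp_rot": TCP orientation; "contact_force": force on the tool from outside, world axes, zero at the start; "ft_torque": the same for the moment, N m; "gripper_width": finger opening in mm; "finger_force": force on a finger pad.
Only numpy, scipy, OpenCV 4.12 (cv2) and the standard library are available. Lean on these libraries where they do the work, as an engineer would, in place of code of your own. Each camera call takes 0.05 s, during which the arm holds its last target. There are 200 camera calls.

## Working session

There is one attempt and no reset: what is moved stays moved. The work goes in short steps, Python scripts to look and compute and a tool call to move; the robot and the scene stay as the last step left them, time stands still between calls to the robot, and variables do not carry over. Pictures are saved under pics/ and viewed, at most 10 in all, crops included, and the job is handed in when it is done.

Besides the shell and the picture viewer there is one more tool, called after "Call:" by a JSON object that holds its "method" and its "body". arm_command: Moves the arm, as the interface text tells. Its arguments: {"type":"object","properties":{"motion":{"type":"array"},"force":{"type":"number"}},"required":["motion"]}

```bash
mkdir -p pics; ls
python3 - <<'E'
from station import arm
import cv2,numpy as np
s=arm.get_state();print({k:np.round(v,3).tolist() for k,v in s.items()})
for n in("scene","top"):
    cv2.imwrite(f"pics/{n}0.png",arm.grab_frame(n))
    c=arm.camera_info(n);print({k:np.round(v,3).tolist() for k,v in c.items()})
E
```

```text
pics
{'clock': 0.0, 'joints': [-1.297, 0.69, -0.195, 1.566, 0.157, 0.903, -0.215], 'joint_vel': [0.001, -0.001, 0.0, 0.001, 0.002, -0.0, -0.0], 'effort': [-0.0, -52.755, -1.267, -15.342, -0.053, 0.007, 0.0], 'eef_pos': [148.364, 606.511, 259.924], 'tcp_rot': [-3.14, 0.0, 2.902], 'contact_force': [0.277, -0.246, -0.321], 'ft_torque': [-0.005, 0.049, -0.022], 'finger_force': 0.0, 'gripper_width': 87.965}
{'fx': 479.339, 'fy': 479.339, 'cx': 314.767, 'cy': 194.364, 'k1': 0.016, 'cam_to_world': [[0.76, -0.476, 0.442, -170.045], [-0.65, -0.552, 0.523, -796.338], [-0.005, -0.685, -0.729, 1229.105], [0.0, 0.0, 0.0, 1.0]]}
{'fx': 473.316, 'fy': 473.316, 'cx': 314.811, 'cy': 201.301, 'k1': 0.044, 'cam_to_world': [[-0.023, -0.995, 0.101, 361.191], [-1.0, 0.024, 0.006, 21.668], [-0.009, -0.101, -0.995, 1703.702], [0.0, 0.0, 0.0, 1.0]]}
```

View pics/top0.png

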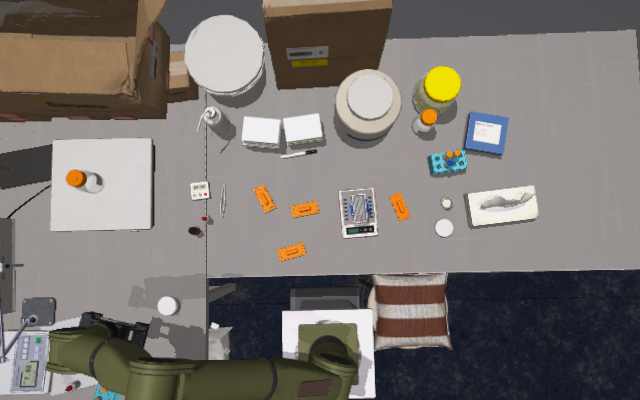

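View pics/scene0.png

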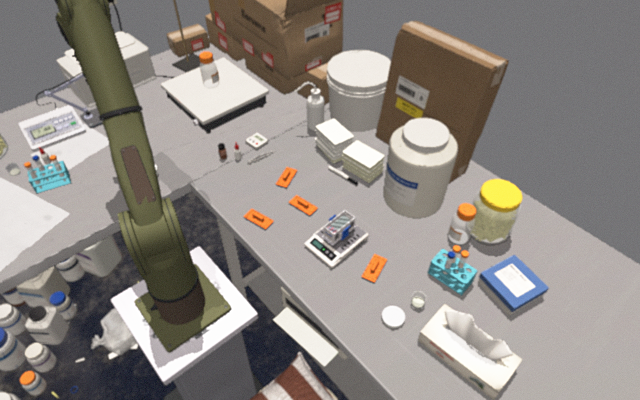

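```bash
cat > h.py <<'E'
import cv2,numpy as np
from station import arm
def ray(n,px):
    c=arm.camera_info(n);T=np.array(c["cam_to_world"])
    d=(np.array(px,float).reshape(-1,2)-[c["cx"],c["cy"]])/[c["fx"],c["fy"]]
    u=d.copy()
    for _ in range(8):u=d/(1+c["k1"]*(u**2).sum(1,keepdims=True))
    return T[:3,3],np.c_[u,np.ones(len(u))]@T[:3,:3].T
def plane(n,px,z):
    o,r=ray(n,px);return (o+r*((z-o[2])/r[:,2])[:,None])[:,:2]
def two(pa,pb):
    (o,r),(p,q)=ray("top",pa),ray("scene",pb);r=r[0];q=q[0]
    t=np.linalg.lstsq(np.c_[r,-q],p-o,rcond=None)[0]
    a,b=o+t[0]*r,p+t[1]*q
    return (a+b)/2,np.linalg.norm(a-b)
def orange(im):
    h=cv2.cvtColor(im,cv2.COLOR_BGR2HSV)
    return cv2.inRange(h,(5,150,120),(18,255,255))
def rect(pts):
    (c,(w,h),a)=cv2.minAreaRect(pts.astype(np.float32))
    if w<h:w,h,a=h,w,a+90
    return np.round(c,1),round(w,1),round(h,1),round((a+90)%180-90,1)
E
python3 - <<'E'
from h import *
t=cv2.imread("pics/top0.png");s=cv2.imread("pics/scene0.png")
for n,im,z in(("top",t,7),("scene",s,5)):
    for c in cv2.findContours(orange(im),0,1)[0]:
        A=cv2.contourArea(c)
        if 80<A<900: print(n,c.reshape(-1,2).mean(0).round(1),A,*rect(plane(n,c,z)))
a=cv2.resize(t[160:270,215:425],None,fx=3.7,fy=3.7,interpolation=2)[:300]
a=cv2.resize(t[180:240,335:385],(330,396),interpolation=2)
b=cv2.resize(s[205:270,300:375],(456,396),interpolation=2)
c=cv2.resize(t[180:220,245:325],(400,200),interpolation=2)
d=cv2.resize(s[160:220,265:345],(266,200),interpolation=2)
o=np.zeros((600,790,3),np.uint8);o[:396,:330]=a;o[:396,332:788]=b;o[398:598,:400]=c;o[398:598,402:668]=d
cv2.imwrite("pics/crop1.png",o)
E
```

```text
top [291.3 251.6] 289.5 [355.3 120.4] 95.7 43.4 -75.5
top [304.5 208.9] 281.0 [507.1  70.3] 94.5 43.2 -80.0
top [399.6 206.4] 280.5 [ 507.5 -271.3] 95.0 42.6 20.5
top [264.3 198.6] 279.5 [548.2 214.9] 94.9 43.8 27.2
top [ 74.6 177.8] 201.5 [639.4 895.1] 57.9 56.5 73.2
top [428.8 116.2] 180.5 [ 834.4 -389.6] 56.0 54.4 -2.4
scene [ 27.1 377.4] 142.5 [-406.6   75. ] 36.7 33.1 71.5
scene [374. 268.] 327.0 [ 510.5 -271.3] 96.1 42.1 20.0
scene [258.5 218.7] 258.0 [357.8 121.1] 94.8 43.6 -75.6
scene [466.3 211.5] 220.5 [ 908.7 -314.1] 75.5 56.0 36.6
scene [303. 205.] 235.0 [509.6  70.9] 95.6 43.6 -78.9
scene [286.3 176.8] 192.5 [551.3 215.9] 97.6 42.7 27.2
scene [205.6  57.1] 106.5 [ 763.  1110.4] 97.3 59.0 62.7
```

View pics/crop1.png

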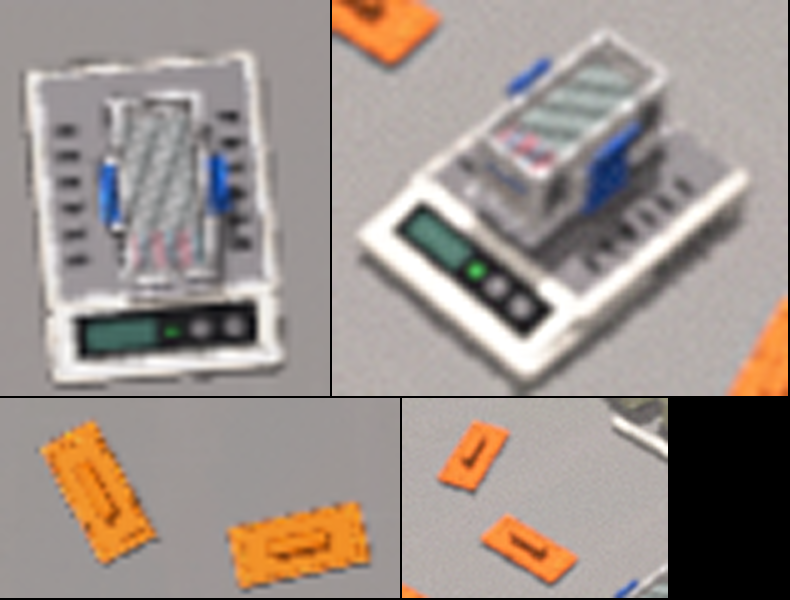

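Run:
```python
from h import *
for n in("top","scene"):
    im=cv2.imread(f"pics/{n}0.png");h=cv2.cvtColor(im,cv2.COLOR_BGR2HSV)
    x0,y0,x1,y1=(330,180,390,245) if n=="top" else (298,203,380,275)
    roi=np.zeros(im.shape[:2],np.uint8);roi[y0:y1,x0:x1]=255
    b=cv2.inRange(h,(105,140,60),(125,255,255))&roi
    for c in cv2.findContours(b,0,1)[0]:
        M=cv2.moments(c)
        if M["m00"]>8: print(n,"blue",M["m10"]/M["m00"],M["m01"]/M["m00"],M["m00"],"plane84",plane(n,(M["m10"]/M["m00"],M["m01"]/M["m00"]),86))
    for th in(195,210,225):
        w=cv2.inRange(im,(th,)*3,(255,)*3)&roi
        cs=cv2.findContours(w,0,1)[0];c=max(cs,key=lambda c:len(c))
        print(n,"dock",th,*rect(plane(n,c,32)))
```

```text
top blue 350.92156862745094 208.92156862745097 8.5 plane84 [[496.16172532 -91.44202955]]
top blue 367.8939393939394 207.6818181818182 11.0 plane84 [[ 499.0486406  -149.62429542]]
top dock 195 [ 486.7 -119.3] 164.8 122.8 3.2
top dock 210 [ 462.1 -119.3] 116.9 114.1 -86.2
top dock 225 [416.2 -75.5] 47.1 24.8 37.1
scene blue 345.02923976608184 232.85380116959064 28.5 plane84 [[ 489.19137025 -158.68048543]]
scene dock 195 [ 481.9 -123.9] 171.7 128.4 5.4
scene dock 210 [ 481.7 -124.2] 171.0 126.3 5.9
scene dock 225 [ 480.5 -124.4] 167.3 125.5 5.9
```

Run:
```python
from h import *
t=cv2.imread("pics/top0.png");s=cv2.imread("pics/scene0.png")
o=np.zeros((600,800,3),np.uint8)
a=cv2.resize(t[188:238,336:382],None,fx=8,fy=12,interpolation=2)
a=cv2.resize(t[184:244,338:380],None,fx=9,fy=9,interpolation=2)
b=cv2.resize(s[204:268,303:371],None,fx=6,fy=6,interpolation=2)
for im,k,x,y in((a,9,338,184),(b,6,303,204)):
    for i in range(0,im.shape[1]//k,5): cv2.line(im,(i*k,0),(i*k,5),(0,0,255),1);cv2.putText(im,str(x+i),(i*k,15),0,.35,(0,0,255))
    for i in range(0,im.shape[0]//k,5): cv2.line(im,(0,i*k),(5,i*k),(0,0,255),1);cv2.putText(im,str(y+i),(7,i*k+4),0,.35,(0,0,255))
o[:540,:378]=a;o[:384,384:792]=b
cv2.imwrite("pics/crop2.png",o)
```

```text
(no output)
```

View pics/crop2.png

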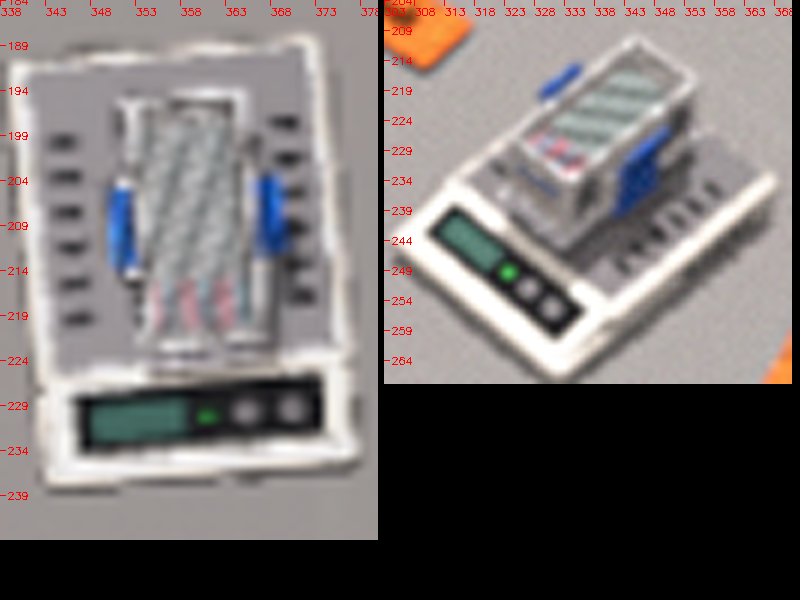

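Run:
```python
from h import *
print(plane("top",(359.66,208.16),97))
c=plane("scene",[(344.4,209.9),(354.3,216.1),(333.4,232.7),(324.2,225.3)],97);print(c,c.mean(0))
for i,j in((0,1),(1,2),(2,3),(3,0)):
    d=c[j]-c[i];print(np.hypot(*d),np.degrees(np.arctan2(d[1],d[0])))
# dock lines from scene/top (subpixel threshold contours on 6x images)
for n,(x0,y0,x1,y1) in(("top",(330,180,390,245)),("scene",(298,203,380,275))):
    im=cv2.imread(f"pics/{n}0.png")[y0:y1,x0:x1]
    g=cv2.resize(im.min(2),None,fx=6,fy=6,interpolation=cv2.INTER_CUBIC)
    w=cv2.inRange(g,185,255);k=max(cv2.findContours(w,0,1)[0],key=len).reshape(-1,2)
    h=cv2.convexHull(k).reshape(-1,2);P=plane(n,(h+.5)/6-.5+[x0,y0],32)
    Q=np.roll(P,-1,0)-P;L=np.hypot(*Q.T)
    print(n,rect(P),[(round(l),round(np.degrees(np.arctan2(q[1],q[0])),1)) for l,q in zip(L,Q) if l>25])
```

```text
[[ 497.14084105 -120.44579449]]
[[ 544.19855271  -96.16619799]
 [ 549.9861912  -135.02010103]
 [ 456.71462456 -141.5228033 ]
 [ 454.7595217  -101.75959656]] [ 501.41472254 -118.61717472]
39.28259844997755 -81.52757577352082
93.49796939639086 -176.01190894652348
39.81124259641841 92.81488872691678
89.61376220036526 3.578541710562923
top (array([ 488.2, -119.1]), 168.3, 125.6, 3.8) [(86, np.float64(-175.7)), (30, np.float64(-176.4)), (39, np.float64(-179.5)), (39, np.float64(93.8)), (33, np.float64(93.8)), (130, np.float64(3.0)), (112, np.float64(-85.9))]
scene (array([ 482.7, -123.8]), 176.7, 131.5, 5.8) [(126, np.float64(-63.5)), (133, np.float64(-174.2)), (51, np.float64(93.7)), (56, np.float64(93.4)), (46, np.float64(11.4)), (52, np.float64(4.3))]
```

```bash
cat > d.py <<'E'
import sys,numpy as np
from scipy.spatial.transform import Rotation as R
from station import arm
def delta(x,y,z,yaw):
    s=arm.get_state();r=R.from_euler("xyz",s["tcp_rot"])
    t=R.from_euler("xyz",[np.pi,0,np.radians(yaw)])
    print("at",np.round(s["eef_pos"],1),np.round(np.degrees(s["tcp_rot"]),1),"t",round(s["clock"],2),"j7",round(s["joints"][6],2))
    print("cm",np.round(r.inv().apply(np.array([x,y,z])-s["eef_pos"])/10,2),"rot",np.round((r.inv()*t).as_rotvec(),3))
if __name__=="__main__":delta(*map(float,sys.argv[1:5]))
E
python3 d.py 549.7 215.4 110 207.2
```

```text
at [148.3 606.6 260. ] [-179.9    0.   166.3] t 0.1 j7 -0.22
cm [-48.28 -28.45  15.05] rot [-0.002 -0.    -0.714]
```

Call:
{"method": "arm_command", "body": {"motion": [[[-3.4,-2.0,0,0,0,-0.05,8.8],[-6.9,-4.1,0,0,0,-0.1,8.8],[-10.3,-6.1,0.5,0,0,-0.15,8.8],[-13.8,-8.1,1,0,0,-0.2,8.8],[-17.2,-10.2,1.5,0,0,-0.25,8.8]]]}}

```text
clock: 0.52
eef_pos: [292.4, 465.7, 245.4]
tcp_rot: [-3.141, 0.0, -3.129]
contact_force: [1.2, 1.2, 0.3]
gripper_width: 88.3
finger_force: 0.0
```

```bash
python3 d.py 549.7 215.4 110 207.2
```

```text
at [292.4 465.7 245.4] [-180.     0.  -179.3] t 0.52 j7 0.25
cm [-25.4  -25.36  13.54] rot [-0.     0.    -0.462]
```

Call:
{"method": "arm_command", "body": {"motion": [[[-2.8,-2.8,1.2,0,0,-0.05,8.8],[-5.6,-5.6,2.4,0,0,-0.1,8.8],[-8.4,-8.4,3.6,0,0,-0.15,8.8],[-11.2,-11.2,4.8,0,0,-0.2,8.8],[-14,-14,6,0,0,-0.25,8.8]]]}}

```text
clock: 0.93
eef_pos: [433.7, 327.0, 185.0]
tcp_rot: [-3.142, -0.0, -2.879]
contact_force: [0.7, 0.6, 0.9]
gripper_width: 88.0
finger_force: 0.0
```

```bash
python3 d.py 549.7 215.4 110 207.2
```

```text
at [433.7 327.  185. ] [-180.    -0.  -164.9] t 0.93 j7 0.72
cm [ -8.31 -13.79   7.5 ] rot [-0.    -0.    -0.212]
```

Call:
{"method": "arm_command", "body": {"motion": [[[-1.7,-2.8,1.5,0,0,-0.05,7],[-3.4,-5.6,3,0,0,-0.1,5],[-5.1,-8.4,4.5,0,0,-0.15,5],[-6.8,-11.2,6,0,0,-0.212,5],[-8.3,-13.8,7.5,0,0,-0.212,5]]]}}

```text
clock: 1.35
eef_pos: [549.7, 214.6, 109.5]
tcp_rot: [-3.141, -0.0, -2.668]
contact_force: [0.4, 0.7, 0.6]
gripper_width: 57.1
finger_force: 0.0
```

```bash
python3 d.py 549.7 215.4 34 207.2
python3 - <<'E'
from h import *
o=[]
for n,(x0,y0,x1,y1) in(("top",(235,175,300,225)),("scene",(255,140,325,195))):
    im=arm.grab_frame(n);cv2.imwrite(f"pics/{n}1.png",im)
    o.append(cv2.resize(im[y0:y1,x0:x1],(600,300) and (400,310),interpolation=2))
cv2.imwrite("pics/crop3.png",np.hstack(o))
E
```

```text
at [549.7 214.6 109.5] [-180.    -0.  -152.9] t 1.35 j7 1.09
cm [-0.04  0.08  7.55] rot [-0.    -0.    -0.001]
```

View pics/crop3.png

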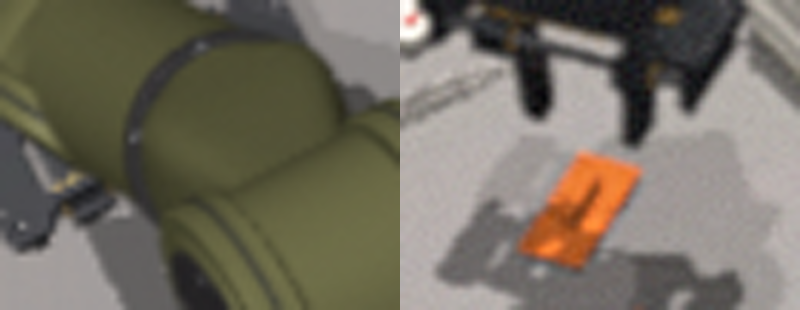

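Call:
{"method": "arm_command", "body": {"motion": [[[0,0,1.6,0,0,0,5],[0,0,3.2,0,0,0,5],[0,0,4.8,0,0,0,5],[0,0,6.4,0,0,0,5],[0,0,7.5,0,0,0,5]]]}}

```text
clock: 1.87
eef_pos: [547.4, 217.0, 34.3]
tcp_rot: [3.141, -0.002, -2.669]
contact_force: [-0.7, -0.5, 0.5]
gripper_width: 50.0
finger_force: 0.0
```

Call:
{"method": "arm_command", "body": {"motion": [[[0,0,0,0,0,0,3],[0,0,0,0,0,0,2],[0,0,0,0,0,0,1],[0,0,0,0,0,0,0.5],[0,0,0,0,0,0,0.5]]], "force": 15}}

```text
clock: 2.28
eef_pos: [548.9, 217.0, 36.6]
tcp_rot: [3.142, 0.002, -2.669]
contact_force: [-0.4, 0.4, 0.4]
gripper_width: 18.8
finger_force: 0.0
```

Call:
{"method": "arm_command", "body": {"motion": [[[0,0,0,0,0,0,0.5],[0,0,0,0,0,0,0.5],[0,0,0,0,0,0,0.5],[0,0,0,0,0,0,0.5],[0,0,0,0,0,0,0.5]]]}}

```text
clock: 2.7
eef_pos: [548.9, 216.7, 36.4]
tcp_rot: [-3.141, 0.001, -2.67]
contact_force: [0.1, -1.4, 6.0]
gripper_width: 11.8
finger_force: 15.0
```

```bash
python3 d.py 549.7 215.4 150 207.2
```

```text
at [548.9 216.7  36.4] [-1.80e+02  1.00e-01 -1.53e+02] t 2.7 j7 1.03
cm [ -0.03  -0.16 -11.36] rot [-0.     0.001 -0.003]
```

Call:
{"method": "arm_command", "body": {"motion": [[[0,0,-1.5,0,0,0,0.5],[0,0,-4,0,0,0,0.5],[0,0,-7,0,0,0,0.5],[0,0,-10,0,0,0,0.5],[0,0,-13,0,0,0,0.5]]], "force": 25}}

```text
clock: 3.12
eef_pos: [547.9, 216.4, 166.7]
tcp_rot: [3.141, -0.001, -2.669]
contact_force: [-0.7, 0.7, -0.4]
gripper_width: 11.7
finger_force: 25.0
```

```bash
python3 d.py 499 -119.7 180 183.9
```

```text
at [547.9 216.4 166.7] [ 1.800e+02 -1.000e-01 -1.529e+02] t 3.12 j7 1.13
cm [ 19.65 -27.71  -1.32] rot [ 0.    -0.001  0.404]
```

Call:
{"method": "arm_command", "body": {"motion": [[[2,-2.8,-0.6,0,0,0.05,0.5],[4,-5.6,-1.2,0,0,0.1,0.5],[6.2,-8.7,-1.3,0,0,0.15,0.5],[8.4,-11.8,-1.3,0,0,0.2,0.5],[10.6,-14.9,-1.3,0,0,0.25,0.5]]]}}

```text
clock: 3.53
eef_pos: [521.2, 34.2, 178.9]
tcp_rot: [-3.142, 0.0, -2.921]
contact_force: [0.6, 0.6, -1.1]
gripper_width: 11.2
finger_force: 25.0
```

```bash
python3 d.py 499 -119.7 180 183.9
```

```text
at [521.2  34.2 178.9] [-180.     0.  -167.4] t 3.53 j7 1.17
cm [  5.53 -14.53  -0.11] rot [-0.     0.     0.152]
```

Call:
{"method": "arm_command", "body": {"motion": [[[1.3,-3.5,0.3,0,0,0.05,0.5],[2.6,-7,0.6,0,0,0.1,0.5],[3.9,-10.5,1,0,0,0.152,0.5],[5.5,-14.5,1.5,0,0,0.152,0.5],[5.5,-14.5,1.9,0,0,0.152,0.5]]]}}

```text
clock: 3.95
eef_pos: [496.8, -128.6, 158.8]
tcp_rot: [-3.135, -0.005, -3.085]
contact_force: [-0.1, -1.1, -1.4]
gripper_width: 11.6
finger_force: 25.0
```

Call:
{"method": "arm_command", "body": {"motion": [[[0,0,0,0,0,0,0.5],[0,0,0,0,0,0,0.5],[0,0,0,0,0,0,0.5],[0,0,0,0,0,0,0.5],[0,0,0,0,0,0,0.5]]]}}

```text
clock: 4.37
eef_pos: [500.6, -116.1, 160.0]
tcp_rot: [3.141, 0.001, -3.068]
contact_force: [0.0, 0.1, 0.7]
gripper_width: 11.7
finger_force: 25.0
```

```bash
python3 d.py 499 -119.7 160 183.9
python3 - <<'E'
from h import *
o=[]
for n,(x0,y0,x1,y1) in(("top",(325,175,395,245)),("scene",(298,185,373,260))):
    im=arm.grab_frame(n);cv2.imwrite(f"pics/{n}2.png",im)
    im=arm.grab_frame(n);cv2.imwrite(f"pics/{n}2b.png",im)
    o.append(cv2.resize(im[y0:y1,x0:x1],(200,200) if n=="top" else (600,600),interpolation=2))
z=np.zeros((600,800,3),np.uint8);z[:200,:200]=o[0];z[:,200:]=o[1]
cv2.imwrite("pics/crop4.png",z)
E
```

```text
at [ 500.6 -116.1  160. ] [ 180.     0.  -175.8] t 4.37 j7 1.29
cm [ 0.19 -0.35 -0.  ] rot [0.001 0.001 0.005]
```

View pics/crop4.png

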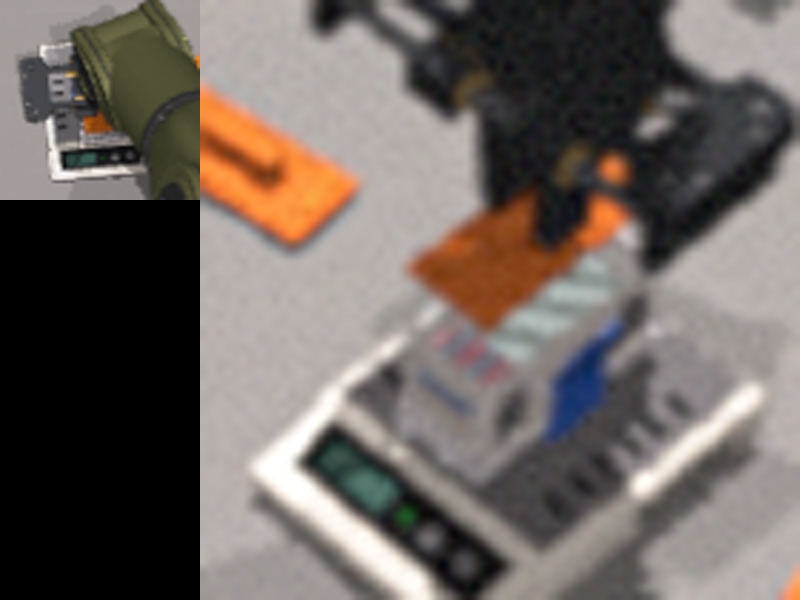

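Run:
```python
from h import *
im=cv2.imread("pics/scene2b.png");x0,y0,x1,y1=318,195,362,235
g=cv2.resize(im[y0:y1,x0:x1],None,fx=8,fy=8,interpolation=cv2.INTER_CUBIC)
h=cv2.cvtColor(g,cv2.COLOR_BGR2HSV);m=cv2.inRange(h,(3,140,60),(20,255,255))
k=max(cv2.findContours(m,0,1)[0],key=cv2.contourArea).reshape(-1,2)
P=(k+.5)/8-.5+[x0,y0]
a=P[P[:,0].argmin()];b=P[P[:,1].argmax()];print("left",a,"near",b)
c=plane("scene",[a,b],133);c2=plane("scene",[a,b],129);print(c,c2)
# expected corners of plate for the TCP pose
t=np.array([500.6,-116.1]);y=np.radians(4.2);X=np.array([np.cos(y),np.sin(y)]);Y=np.array([-X[1],X[0]])
print("exp",t-48*X+22*Y,t-48*X-22*Y)
# blue pad (-y) in this and the first picture; white rim
b0=cv2.imread("pics/scene0.png")
o=[cv2.resize(q[200:250,310:370],(400,333),interpolation=2) for q in(im,b0)]
t0=cv2.imread("pics/top2b.png");o2=[cv2.resize(cv2.imread(f)[188:238,335:395],(400,333),interpolation=2)[:260] for f in("pics/top2b.png","pics/top0.png")]
cv2.imwrite("pics/crop5.png",np.vstack([np.hstack(o),np.hstack(o2)]))
```

```text
left [324.3125 217.8125] near [333.0625 225.3125]
[[ 454.32538017 -102.24384144]
 [ 454.71095542 -140.99173184]] [[ 456.60388688  -99.71089447]
 [ 456.99086921 -138.60018698]]
exp [451.11766476 -97.67451496] [ 454.34014543 -141.55635196]
```

View pics/crop5.png

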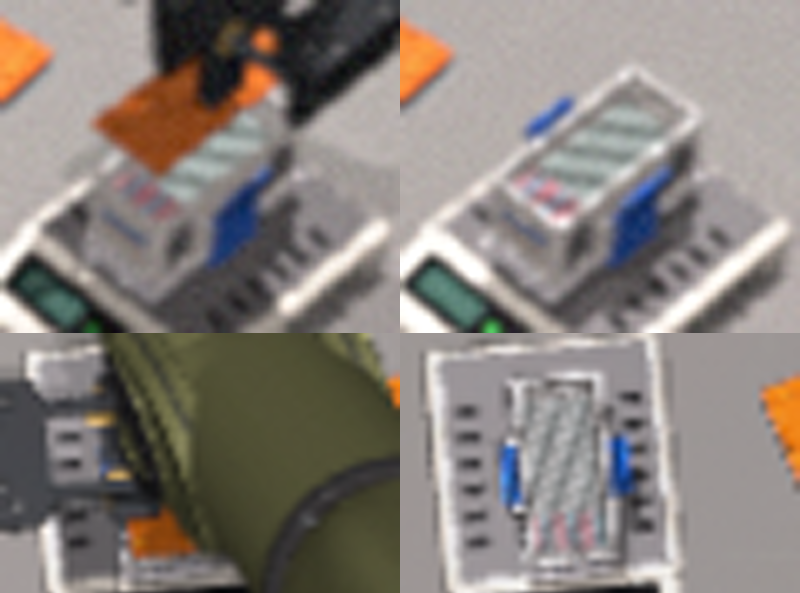

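Call:
{"method": "arm_command", "body": {"motion": [[[0,-0.1,0.6,0,0,0,0.5],[0,-0.1,1.2,0,0,0,0.5],[0,-0.1,1.8,0,0,0,0.5],[0,-0.1,2.2,0,0,0,0.5],[0,-0.1,2.4,0,0,0,0.5]]]}}

```text
clock: 4.98
eef_pos: [499.7, -118.7, 134.7]
tcp_rot: [3.141, -0.002, -3.071]
contact_force: [-1.0, -0.2, -0.6]
gripper_width: 11.7
finger_force: 25.0
```

Call:
{"method": "arm_command", "body": {"motion": [[[0,0,0.1,0,0,0,0.5],[0,0,0.2,0,0,0,0.5],[0,0,0.3,0,0,0,0.5],[0,0,0.4,0,0,0,0.5],[0,0,0.4,0,0,0,0.5]]]}}

```text
clock: 5.4
eef_pos: [500.2, -118.8, 131.7]
tcp_rot: [3.142, 0.0, -3.071]
contact_force: [-0.3, -0.6, -0.3]
gripper_width: 11.8
finger_force: 25.0
```

Call:
{"method": "arm_command", "body": {"motion": [[[0,0,0.1,0,0,0,0.5],[0,0,0.2,0,0,0,0.5],[0,0,0.3,0,0,0,0.5],[0,0,0.3,0,0,0,0.5],[0,0,0.3,0,0,0,0.5]]]}}

```text
clock: 5.82
eef_pos: [500.1, -118.8, 128.6]
tcp_rot: [3.142, -0.0, -3.071]
contact_force: [-0.7, 0.6, -1.1]
gripper_width: 11.8
finger_force: 25.0
```

Call:
{"method": "arm_command", "body": {"motion": [[[0,0,0.05,0,0,0,0.5],[0,0,0.1,0,0,0,0.5],[0,0,0.15,0,0,0,0.5],[0,0,0.2,0,0,0,0.5],[0,0,0.2,0,0,0,0.5]]]}}

```text
clock: 6.23
eef_pos: [500.2, -118.8, 128.3]
tcp_rot: [-3.141, 0.001, -3.071]
contact_force: [-4.0, 0.0, 16.6]
gripper_width: 11.3
finger_force: 25.0
```

Call:
{"method": "arm_command", "body": {"motion": [[[0,0,-0.1,0,0,0,0.5],[0,0,-0.1,0,0,0,2],[0,0,-0.1,0,0,0,3],[0,0,-0.1,0,0,0,4],[0,0,-0.1,0,0,0,4]]]}}

```text
clock: 6.65
eef_pos: [500.1, -118.8, 127.4]
tcp_rot: [3.141, -0.0, -3.071]
contact_force: [-0.0, 0.7, -0.0]
gripper_width: 35.8
finger_force: 0.0
```

Call:
{"method": "arm_command", "body": {"motion": [[[0,0,-0.5,0,0,0,5],[0,0,-1.5,0,0,0,6],[0,0,-3,0,0,0,7],[0,0,-5,0,0,0,8.8],[0,0,-7,0,0,0,8.8]]]}}

```text
clock: 7.07
eef_pos: [499.9, -118.7, 199.0]
tcp_rot: [3.141, -0.001, -3.071]
contact_force: [0.1, 0.1, 0.1]
gripper_width: 69.6
finger_force: 0.0
```

```bash
python3 d.py 500.2 -118.8 98 184
python3 - <<'E'
from h import *
im=arm.grab_frame("scene");im=arm.grab_frame("scene");cv2.imwrite("pics/scene3.png",im)
cv2.imwrite("pics/crop6.png",cv2.resize(im[185:260,298:373],(600,600),interpolation=2))
E
```

```text
at [ 499.9 -118.7  199. ] [ 180.   -0. -176.] t 7.07 j7 1.34
cm [-0.03 -0.02 10.1 ] rot [ 0.    -0.001  0.001]
```

View pics/crop6.png

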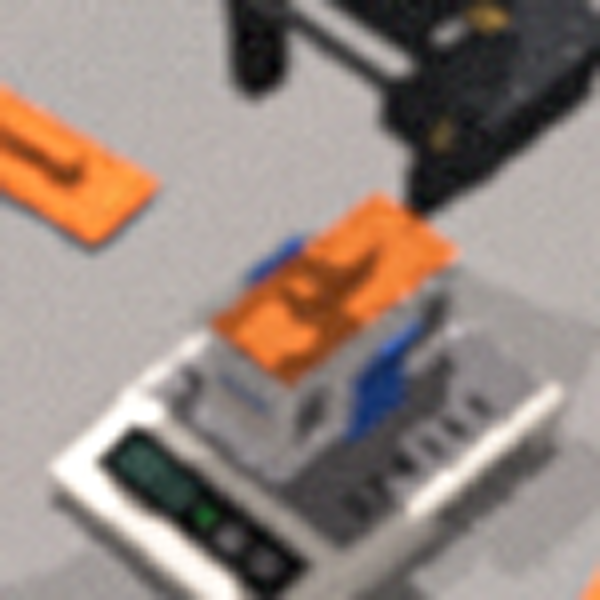

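Call:
{"method": "arm_command", "body": {"motion": [[[0,0,1,0,0,0,8.8],[0,0,3,0,0,0,8.8],[0,0,5.5,0,0,0,8.8],[0,0,8,0,0,0,8.8],[0,0,9.5,0,0,0,8.8]]]}}

```text
clock: 7.58
eef_pos: [498.1, -118.6, 99.3]
tcp_rot: [3.14, -0.005, -3.071]
contact_force: [0.2, 0.4, -0.9]
gripper_width: 88.0
finger_force: 0.0
```

Call:
{"method": "arm_command", "body": {"motion": [[[0,0,0.3,0,0,0,8.8],[0,0,0.6,0,0,0,8.8],[0,0,0.6,0,0,0,8],[0,0,0.6,0,0,0,7.4],[0,0,0.6,0,0,0,7.0]]], "force": 28}}

```text
clock: 8.0
eef_pos: [500.7, -118.9, 97.4]
tcp_rot: [-3.141, 0.002, -3.071]
contact_force: [-0.9, 0.2, 0.4]
gripper_width: 70.7
finger_force: 0.0
```

Now pinch.

Call:
{"method": "arm_command", "body": {"motion": [[[0,0,0,0,0,0,6.6],[0,0,0,0,0,0,6.3],[0,0,0,0,0,0,6.0],[0,0,0,0,0,0,5.7],[0,0,0,0,0,0,5.3]]]}}

```text
clock: 8.42
eef_pos: [500.8, -119.1, 97.6]
tcp_rot: [-3.141, 0.002, -3.072]
contact_force: [0.2, -0.6, 6.0]
gripper_width: 55.4
finger_force: 28.0
```

Call:
{"method": "arm_command", "body": {"motion": [[[0,0,0,0,0,0,5],[0,0,0,0,0,0,5],[0,0,0,0,0,0,5],[0,0,0,0,0,0,5],[0,0,0,0,0,0,5]]]}}

```text
clock: 8.83
eef_pos: [500.8, -119.1, 97.6]
tcp_rot: [-3.141, 0.002, -3.072]
contact_force: [-0.3, -0.6, 7.8]
gripper_width: 55.5
finger_force: 28.0
```

Call:
{"method": "arm_command", "body": {"motion": [[[0,0,-0.2,0,0,0,5],[0,0,-0.5,0,0,0,5],[0,0,-1,0,0,0,5],[0,0,-1.6,0,0,0,5],[0,0,-2.2,0,0,0,5]]]}}

```text
clock: 9.25
eef_pos: [499.9, -118.7, 119.1]
tcp_rot: [3.141, -0.001, -3.071]
contact_force: [1.1, 0.6, -2.4]
gripper_width: 55.2
finger_force: 28.0
```

Load of about 2.4 N matches cassette plus cover; it has come free.

Call:
{"method": "arm_command", "body": {"motion": [[[0,0,-1,0,0,0,5],[0,0,-2.2,0,0,0,5],[0,0,-3.4,0,0,0,5],[0,0,-4.6,0,0,0,5],[0,0,-5.8,0,0,0,5]]]}}

```text
clock: 9.67
eef_pos: [500.0, -118.8, 178.0]
tcp_rot: [3.142, 0.0, -3.071]
contact_force: [0.5, 0.5, -3.0]
gripper_width: 55.5
finger_force: 28.0
```

Call:
{"method": "arm_command", "body": {"motion": [[[0,0,-0.8,0,0,0,5],[0,0,-1.4,0,0,0,5],[0,0,-1.8,0,0,0,5],[0,0,-2,0,0,0,5],[0,0,-2,0,0,0,5]]]}}

```text
clock: 10.08
eef_pos: [500.1, -118.9, 196.8]
tcp_rot: [3.142, 0.0, -3.072]
contact_force: [-0.5, 0.3, -1.6]
gripper_width: 55.2
finger_force: 28.0
```

Call:
{"method": "arm_command", "body": {"motion": [[[0,0,0,0,0,0,5],[0,0,0,0,0,0,5],[0,0,0,0,0,0,5],[0,0,0,0,0,0,5],[0,0,0,0,0,0,5]]]}}

```text
clock: 10.5
eef_pos: [500.1, -118.7, 196.4]
tcp_rot: [3.141, -0.0, -3.071]
contact_force: [-0.6, 0.3, -2.0]
gripper_width: 55.5
finger_force: 28.0
```

Run:
```python
from h import *
im=arm.grab_frame("scene");im=arm.grab_frame("scene");cv2.imwrite("pics/scene4.png",im)
cv2.imwrite("pics/crop7.png",cv2.resize(im[160:260,288:388],(600,600),interpolation=2))
```

```text
(no output)
```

View pics/crop7.png

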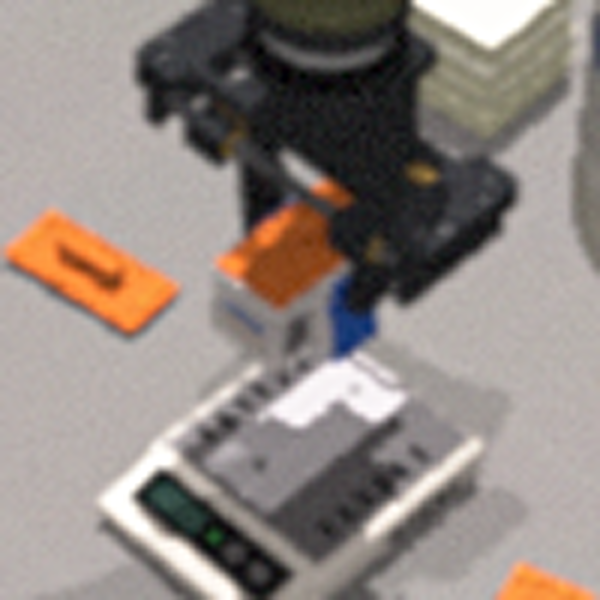

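The picture shows the cassette with its front corner at about (280,305). It is lifted clear of the empty rail, upright, with the cover flush on the rim.

```bash
python3 -c "
from station import arm
print(arm.sign_off())"
```

```text
the job is handed in; nothing more can be done
None
```

I seated the leftmost orange cover on the cassette, pinched both catches and lifted the cassette about 10 cm straight up. I handed in at 10.6 s with it held upright and still by the catches, and no verdict was reported back.

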